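# Set out the bench for making up a solution

### The job

Get the bench ready for weighing out and dissolving a powder: stand the conical flask in the middle of the stirrer's plate with its steel cap over the neck, the beaker in the middle of the balance pan, the powder jar on the bench midway between stirrer and balance, and the measuring cylinder on the bench beside the stirrer on its free side (away from the balance), about 25 mm clear of its housing. Keep the jar and the cylinder in line with the middles of the plate and the pan. Stand everything upright and set it down, don't drop it, and leave the blue-capped bottle, the wash bottle and the stack of dishes where they are.

Things in the scene. Friction and masses are not known exactly. Their poses are not given: they have to be found in the camera images.
- stirrer: Magnetic stirrer, fixed: white, blue band, black knob on a low panel facing the robot, round white plate (116 mm) with dashed ring. Origin: on the bench below the plate's centre, plate surface 50 mm up. x to its back, y left, z up. Housing reaches 62.5 mm to sides and back, 121 mm to the front. The balance stands on its left or right, 250 mm away (centre to centre) along their common y line.
- balance: Compact electronic balance, fixed: grey housing 140 mm wide, 34 mm high, display facing the robot, round steel pan (112 mm). Origin: on the bench below the pan's centre; pan surface 48 mm up, rigid. Axes as for the stirrer (x to its back, y left, z up). Housing reaches 70 mm to the sides, 64 mm to the back, 128 mm to the front.
- flask: Conical (Erlenmeyer) flask of clear glass, empty, about 80 g: 66 mm across at the foot, 114 mm high, tapering from 10 mm up to a straight neck of 26 mm diameter between 80 and 111 mm height, with a 28 mm rim on top; white rings. Solid to the touch. Origin: centre of the underside, z up. Best gripped by the neck.
- cap: Slip-on cap of bright steel for the flask's neck, about 30 g, standing open side down: a 38 mm high cup, 43 mm outside and 39 mm inside diameter, closed top 3 mm thick. Origin: centre of the open lower rim, z up. When on, its closed top rests on the flask's rim, so that its origin is 79 mm above the flask's; it is loose by about 5 mm to each side.
- beaker: Small glass beaker, empty, about 60 g: 50 mm outside diameter, 70 mm high, wall 2 mm, white rim and a little spout. Origin: centre of the underside, z up.
- jar: Powder jar, closed: straight white plastic jar of 50 mm diameter with a ribbed black screw lid of 52 mm diameter, 100 mm high in all (lid from 77 mm up), about 150 g. Origin: centre of the underside, z up.
- cylinder: Measuring cylinder, empty, about 70 g: a slender clear tube of 22 mm diameter with blue rings on a white six-sided foot (54 mm across the corners, 6 mm high, a short cone up to 16 mm), 165 mm high in all. Solid to the touch. Origin: centre of the underside, z up.
- bottle: Bystander: glass bottle with a blue cap, 70 mm diameter, 140 mm high. Origin: centre of the underside. To be left alone.
- wash_bottle: Bystander: white wash bottle with a red top and a bent spout tube, 62 mm diameter, 136 mm high without the tube and 180 mm with it. Origin: centre of the underside. To be left alone.
- dishes: Bystander: stack of three Petri dishes, 89 mm diameter, 46 mm high. Origin: centre of the underside. To be left alone.
Not all that is in view belongs to the job. Of the things like the cap, leave any that is red; of the rest the larger one is meant.

How it is judged:
At the end, for the whole second after the job is handed in: Upright, released, at rest: flask and beaker within 12 mm of plate/pan centre; cap seated on the neck within 4 mm; jar under 142 mm from both centres, cylinder 99-130 mm from the plate's centre, over 320 mm from the pan's, both on the bench within 18 mm of the stirrer's y axis (horizontal distance between flask and stirrer below 0.012 m and z of flask in the frame of stirrer between 0.046 and 0.054 m and horizontal distance between cap and flask below 0.008 m and z of cap in the frame of flask between 0.075 and 0.083 m and horizontal distance between beaker and balance below 0.012 m and z of beaker in the frame of balance between 0.044 and 0.052 m and horizontal distance between jar and stirrer below 0.142 m and horizontal distance between jar and balance below 0.142 m and x of jar in the frame of stirrer between -0.018 and 0.018 m and height (world z) of each of jar, cylinder below 0.005 m and horizontal distance between cylinder and stirrer between 0.099 and 0.13 m and horizontal distance between cylinder and balance above 0.32 m and x of cylinder in the frame of stirrer between -0.018 and 0.018 m and angle between each of flask, beaker, jar, cylinder's own z axis and vertical below 0.08 rad and angle between cap's own z axis and vertical below 0.15 rad and linear speed of each of flask, cap, beaker, jar, cylinder below 0.01 m/s); the robot touches nothing.
It fails at once if the blue-capped bottle, the wash bottle or the stack of dishes is shifted by more than 20 mm (distance of any of bottle, wash_bottle, dishes from where it was at the start of the episode above 0.02 m).
It fails at once if a piece is dropped or thrown: it moves faster than 0.8 m/s while the fingers do not hold it (a fall of more than about 30 mm) ((linear speed of flask above 0.8 m/s and contact force between the fingers and flask below 0.05 N) or (linear speed of beaker above 0.8 m/s and contact force between the fingers and beaker below 0.05 N) or (linear speed of jar above 0.8 m/s and contact force between the fingers and jar below 0.05 N) or (linear speed of cap above 0.8 m/s and contact force between the fingers and cap below 0.05 N) or (linear speed of cylinder above 0.8 m/s and contact force between the fingers and cylinder below 0.05 N)).
It also fails if it takes over 144 s, if anything falls off the work surface, if the arm or the gripper's body presses on something with over 40 N, if the wrist force passes 120 N, or if a joint passes its speed limit or range.

### The arm

A 6-joint arm with a two-finger parallel gripper is mounted at the origin on the work surface. World frame = base frame: x ahead of the robot, y to its left, z up, the work surface at z = 0. Lengths are in m, angles in rad, forces in N, time in s.
With the tool pointing down it reaches from about 0.375 to 0.9 m from the base axis. Payload 3.1 kg.
Tool frame: the origin (TCP) lies between the finger pads; the fingertips stand robot.tip_extent ahead of it and the grasp point (between the pads) lies 3 mm ahead of it (robot.tip_extent is the distance from the TCP to the fingertips, in m); z points along the fingers, x is the direction in which the jaws open and shut, and the axes are right-handed (so a half turn about z gives the same grasp; the last joint's range is limited). The gripper opens to 87 mm and grips with 3 to 60 N. Pads are 19 mm wide; open, the fingers measure 117 mm over their backs; the gripper's body (75 mm by 190 mm) begins 51 mm behind the grasp point.
Start: joints at [-1.458, 0.527, 1.433, -0, 1.181, -0.178], TCP at [0.179, -0.599, 0.245] pointing down, gripper open.
Joint ranges: [-3.08, 3.08], [-0.75, 2.2], [0.22, 2.44], [-1.43, 4.57], [0, 2.65], [-2.85, 2.85]. Speed limits (rad/s): [2.79, 2.79, 3.14, 3.14, 3.14, 3.14].

### API

Orientations are given as a unit quaternion [x, y, z, w].
In Python, from rig import robot, cams gives the robot as it stands.
- The arm moves only by the tool carry_out, never from a script. Its argument "steps" is a list of rows, each a list of 3 entries, a list of its own where there are three numbers: the shift along the world's x, y, z in cm, then the turn about the world's z in degrees, then the closure, from 0 (fully open) to 1 (shut). In form: [[[dx, dy, dz], spin, fingers], ...]. A call has 1 to 10 rows; each row shifts and turns the pose as measured when the row begins; what a row does not reach is not made up. A row lasts 1/10 s, in which the tool goes at most 50 mm and 8.59 degrees, less where a joint would pass 70% of its speed; a pose out of reach is approached as far as the arm can. A call with a gripper value outside its range is refused whole. The fingers move at their own pace and stop on an object; "squeeze" is the grip in N (left out, the last holds). Time passes only in rows, so rows that do not move let the fingers close. It gives the time, the measured TCP pose, the force and the opening at its end, in the units of the state.
- robot.get_obs(): the state, without advancing time (a new reading comes with each control period).
- cams.camera(name): name is "scene" or "top" or "wrist"; returns a dict with "pixels" (480x640x3 uint8, red, green, blue), "fx", "fy", "cx", "cy" (pixels), "eye" and "rotation" of the camera in the world. Camera axes: x right, y up, looking along -z (the intrinsics and any distortion apply to the point x, -y, -z); pixel columns grow to the right and rows downward; lengths in m; the calibration is good to about 2 mm. A picture is of the moment at which its call begins. There is no depth.
- robot.hand_in(): hands the job in, once; it reports no verdict.
The state is a dict: "time": time; "q": joint angles; "joint_velocities": joint speeds; "joint_torque": joint torques, N m; "position": TCP position; "tool_rot": TCP orientation; "ft_force": force on the tool from outside, world axes, zero at the start; "moment": the same for the moment, N m; "grip_width": finger opening in m.
Only numpy, scipy, OpenCV 4.12 (cv2) and the standard library are available. Lean on these libraries where they do the work, as an engineer would, in place of code of your own. Each camera call takes 0.05 s, during which the arm holds its last target. There are 200 camera calls.

## Working session

There is one attempt and no reset: what is moved stays moved. The work goes in short steps, Python scripts to look and compute and a tool call to move; the robot and the scene stay as the last step left them, time stands still between calls to the robot, and variables do not carry over. Pictures are saved under pics/ and viewed, about 12 in all and at most 16, crops included, and the job is handed in when it is done.

Besides the shell and the picture viewer there is one more tool, called after "Call:" in YAML: its name, and indented under it one key for each argument. carry_out: Moves the arm, as the interface text tells. Its arguments: {"type":"object","properties":{"steps":{"type":"array"},"squeeze":{"type":"number"}},"required":["steps"]}

```bash
ls; mkdir -p pics
cat > h.py <<'E'
import numpy as np, cv2
from rig import robot, cams
def grab(name, fn=None):
    c=cams.camera(name)
    if fn: cv2.imwrite('pics/'+fn, c['pixels'][:,:,::-1])
    return c
def ray(c,u,v):
    d=np.array([(u-c['cx'])/c['fx'],-(v-c['cy'])/c['fy'],-1.])
    return np.array(c['rotation'])@d
def at(c,u,v,z):
    e=np.array(c['eye']); d=ray(c,u,v); return e+d*(z-e[2])/d[2]
def proj(c,p):
    q=np.array(c['rotation']).T@(np.array(p,float)-np.array(c['eye']))
    return c['cx']+c['fx']*q[0]/-q[2], c['cy']-c['fy']*q[1]/-q[2]
E
python3 - <<'E'
from h import *
for n in ('top','scene'):
    c=grab(n,n+'0.png'); print(n,{k:v for k,v in c.items() if k!='pixels'})
print(robot.get_obs(), robot.tip_extent)
E
```

```text
pics
top {'fx': 532.1610784004744, 'fy': 532.1610784004744, 'cx': 323.93121483324927, 'cy': 232.92607011358933, 'eye': array([ 0.50661163, -0.0027982 ,  1.35636526]), 'rotation': array([-0.0260779 ,  0.03497655,  0.71595466, -0.69678226])}
scene {'fx': 617.4146061533144, 'fy': 617.4146061533144, 'cx': 317.2988429519222, 'cy': 247.7505652857691, 'eye': array([ 1.40150613, -0.33143026,  1.01191664]), 'rotation': array([0.29771424, 0.19595017, 0.53248208, 0.76774514])}
{'time': 0.1, 'q': array([-1.45846455e+00,  5.28420298e-01,  1.43376183e+00, -5.73485202e-06,
        1.18141060e+00, -1.78516163e-01]), 'joint_velocities': array([ 0.00166737, -0.00272696, -0.00276646,  0.00090852, -0.00176731,
       -0.00022104]), 'joint_torque': array([-5.90346390e-04, -4.40986490e+01, -1.77150321e+01,  6.35510869e-02,
        5.34276443e-02, -3.32276056e-05]), 'position': array([ 0.17917491, -0.59812431,  0.24364444]), 'tool_rot': array([ 8.02111419e-01, -5.97173568e-01, -6.85284723e-04, -7.28329288e-04]), 'ft_force': array([ 0.12438035,  0.36818593, -0.24883529]), 'moment': array([-0.02106473, -0.03634996,  0.01071748]), 'grip_width': 0.08730569296731192} 0.022
```

```bash
sed -i "s/    c=cams.camera(name)/    c=cams.camera(name); c['rotation']=Rotation.from_quat(c['rotation']).as_matrix()/; 1a from scipy.spatial.transform import Rotation" h.py; head -8 h.py
```

```text
import numpy as np, cv2
from scipy.spatial.transform import Rotation
from rig import robot, cams
def grab(name, fn=None):
    c=cams.camera(name); c['rotation']=Rotation.from_quat(c['rotation']).as_matrix()
    if fn: cv2.imwrite('pics/'+fn, c['pixels'][:,:,::-1])
    return c
def ray(c,u,v):
```

View pics/top0.png

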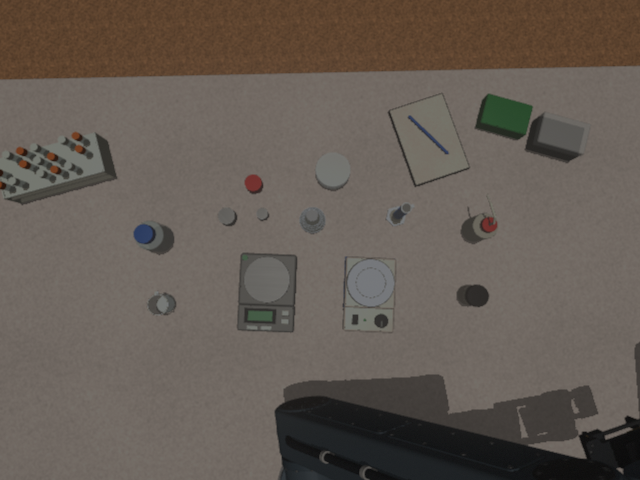

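View pics/scene0.png

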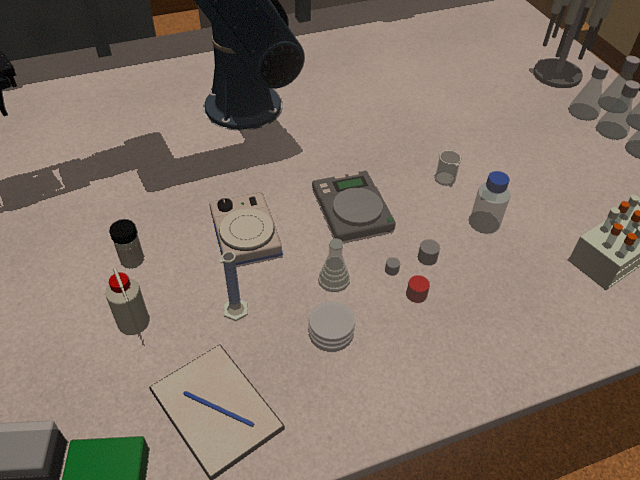

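Top view: balance pan near (267,280), stirrer plate (371,283), so the balance is to the left and the free side is −y. Jar (475,295), cylinder (400,212), flask (312,218), beaker (162,303). The larger grey cap is at (227,216), with a small decoy at (262,214) and a red one at (254,184). The scene view agrees.

Run:
```python
from h import *
im=cv2.imread('pics/top0.png')
cv2.imwrite('pics/topz.png',cv2.resize(im[160:345,125:505],None,fx=2.1,fy=2.1,interpolation=cv2.INTER_CUBIC)*1)
c=grab('top')
for n,u,v,z in [('pan',267,280,.048),('plate',371,283,.05),('jarlid',477,295.5,.1),('flaskrim',311.5,214,.114),('cap',228,216,.038),('beakrim',164,304,.07),('cylfoot',397,217,.0),('cyltop',405,208,.165),('red',254,183,.038),('small',263,213,.03),('dishes',333,168,.046),('wash',488,224,.136),('bottle',145,234,.14)]:
    print(n,at(c,u,v,z)[:2].round(4))
w=grab('wrist'); o=robot.get_obs(); R=Rotation.from_quat(o['tool_rot']).as_matrix()
print('wrist cam in tool', R.T@(w['eye']-o['position']), R.T@w['rotation'],w['fx'],w['cx'],w['cy']); print(R)
```

```text
pan [0.5078 0.1216]
plate [ 0.4935 -0.1326]
jarlid [ 0.4578 -0.3762]
flaskrim [0.6594 0.008 ]
cap [0.6692 0.2165]
beakrim [0.4575 0.3664]
cylfoot [ 0.6599 -0.2103]
cyltop [ 0.6612 -0.204 ]
red [0.7506 0.1506]
small [0.6754 0.1302]
dishes [ 0.782 -0.048]
wash [ 0.6227 -0.3997]
bottle [0.6202 0.3893]
wrist cam in tool [-0.00094729 -0.0763797  -0.14042586] [[ 9.99999850e-01 -4.07422474e-04  3.65066408e-04]
 [-2.89508389e-04 -9.60361777e-01 -2.78756477e-01]
 [ 4.64167478e-04  2.78756330e-01 -9.60361751e-01]] 339.76152409551605 316.52118953333064 240.28672876204712
[[ 2.86700472e-01 -9.58020254e-01 -1.82220902e-04]
 [-9.58019397e-01 -2.86700462e-01  1.29610854e-03]
 [-1.29394105e-03 -1.97023771e-04 -9.99999143e-01]]
```

View pics/topz.png

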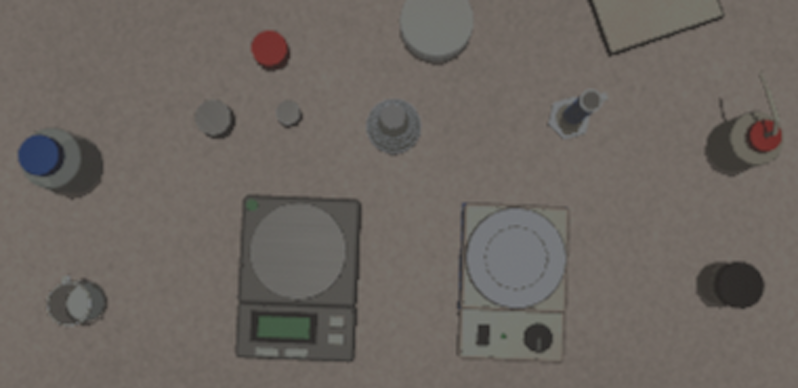

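Call:
carry_out:
  steps:
    - [[2.8,2.2,0],7.4,0]
    - [[2.8,2.2,0],7.4,0]
    - [[2.8,2.2,0],7.4,0]
    - [[2.8,2.2,0],7.4,0]
    - [[2.8,2.2,0],7.4,0]
    - [[2.8,2.2,0],7.4,0]
    - [[2.8,2.2,0],7.4,0]
    - [[2.8,2.2,0],7.4,0]
    - [[2.8,2.2,0],7.4,0]
    - [[2.8,2.2,0],7.4,0]

```text
time: 1.2
position: [0.4635, -0.3727, 0.2418]
tool_rot: [1.0, 0.027, -0.001, -0.0]
ft_force: [0.2, -0.9, -0.3]
grip_width: 0.087
```

Run:
```python
from h import *
c=grab('wrist','w1.png'); o=robot.get_obs(); print(o['position'])
# dark lid on top at z=.1
g=c['pixels'].max(2)
m=(g<45).astype('uint8'); n,l,s,ce=cv2.connectedComponentsWithStats(m)
for i in range(1,n):
    if s[i][4]>400: print(s[i],ce[i],at(c,*ce[i],.1)[:2])
print(proj(c,[.4578,-.3762,.1]))
```

```text
[ 0.46751361 -0.36871905  0.2418139 ]
[ 440  309  200   70 5719] [551.2023081 352.5586641] [ 0.69323314 -0.47667272]
[    0   319   640   161 59937] [285.71583496 427.7872099 ] [ 0.44240295 -0.57991429]
(np.float64(310.34512820560343), np.float64(238.68724220488707))
```

View pics/w1.png

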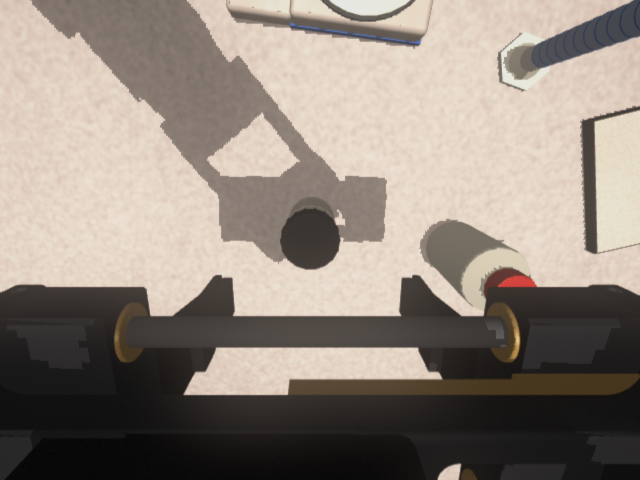

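Lid centre is at about (310,238), which matches the top-camera estimate to within 1 px. The fingers show at (220,310) and (410,310), and the wash bottle is well to the right.

Call:
carry_out:
  steps:
    - [[-0.9,-0.7,-3],-3,0]
    - [[0,0,-3],-3,0]
    - [[0,0,-3],0,0]
    - [[0,0,-2],0,0]
    - [[0,0,0],0,0]
    - [[0,0,0],0,0]

```text
time: 1.85
position: [0.4615, -0.3739, 0.1297]
tool_rot: [1.0, -0.021, 0.003, 0.0]
ft_force: [-0.0, 0.2, 0.2]
grip_width: 0.0871
```

Call:
carry_out:
  steps:
    - [[-0.3,-0.2,-2],0,0]
    - [[0,0,-1.8],0,0]
    - [[0,0,0],0,0.6]
    - [[0,0,0],0,0.8]
    - [[0,0,0],0,1]
    - [[0,0,0],0,1]
    - [[0,0,0],0,1]
    - [[0,0,0],0,1]
    - [[0,0,0],0,1]
  squeeze: 20

```text
time: 2.75
position: [0.4623, -0.3811, 0.1009]
tool_rot: [1.0, -0.022, 0.008, 0.007]
ft_force: [-0.2, 1.1, -1.9]
grip_width: 0.0521
```

Run:
```python
from h import *
c=grab('top'); 
def ell(c,f,z,roi,name):
    x0,x1,y0,y1=roi; p=c['pixels'][y0:y1,x0:x1].astype(int)
    m=f(p).astype('uint8'); n,l,s,ce=cv2.connectedComponentsWithStats(m)
    i=1+np.argmax(s[1:,4]); cs,_=cv2.findContours((l==i).astype('uint8'),0,1); k=max(cs,key=len)
    (u,v),ax,_=cv2.fitEllipse(cv2.convexHull(k)); u+=x0;v+=y0
    print(name,(round(u,1),round(v,1)),np.round(ax,1),s[i][4],at(c,u,v,z)[:2].round(4))
P=c['pixels'].astype(int)
for q in [(267,270),(290,256),(371,283),(350,262),(345,262),(371,315)]: print(q,P[q[1],q[0]])
# edge-based: hough circles
g=cv2.cvtColor(c['pixels'],cv2.COLOR_RGB2GRAY); G=cv2.resize(g,None,fx=4,fy=4,interpolation=cv2.INTER_CUBIC)
for n,(x,y),z,r in [('pan',(267,280),.048,.056),('plate',(371,283),.05,.058)]:
    R=532.16*r/(1.356-z)*4
    sub=G[(y-35)*4:(y+35)*4,(x-35)*4:(x+35)*4]
    h=cv2.HoughCircles(sub,cv2.HOUGH_GRADIENT,1,20,param1=60,param2=15,minRadius=int(R*.94),maxRadius=int(R*1.06))
    for k in h[0][:3]:
        u,v=(k[0]+.5)/4-.5+x-35,(k[1]+.5)/4-.5+y-35; print(n,u,v,k[2]/R,at(c,u,v,z)[:2].round(4))
```

```text
(267, 270) [122 120 116]
(290, 256) [89 86 82]
(371, 283) [135 138 142]
(350, 262) [135 138 129]
(345, 262) [68 67 71]
(371, 315) [86 81 75]
pan 266.0 279.25 0.99852484 [0.5097 0.124 ]
plate 369.25 282.5 1.0049318 [ 0.4948 -0.1283]
```

Call:
carry_out:
  steps:
    - [[0,0,0],0,0.3]
    - [[0,0,0],0,0.2]
    - [[-0.3,0.4,-0.4],0,0.2]
    - [[0,0,-0.5],0,0.2]
    - [[0,0,0],0,0.2]
    - [[0,0,0],0,0.2]
    - [[0,0,0],0,0.2]

```text
time: 3.5
position: [0.459, -0.3765, 0.0908]
tool_rot: [1.0, -0.022, 0.008, 0.007]
ft_force: [-0.0, 0.3, 0.1]
grip_width: 0.0696
```

Call:
carry_out:
  steps:
    - [[0,0,0],0,1]
    - [[0,0,0],0,1]
    - [[0,0,0],0,1]
    - [[0,0,0],0,1]
    - [[0,0,0],0,1]
    - [[0,0,0.5],0,1]
    - [[0,0,1],0,1]
    - [[0,0,1],0,1]
    - [[0,0,0],0,1]
    - [[0,0,0],0,1]

```text
time: 4.5
position: [0.459, -0.3765, 0.1183]
tool_rot: [1.0, -0.022, 0.008, 0.007]
ft_force: [0.5, -0.3, -1.9]
grip_width: 0.0513
```

Call:
carry_out:
  steps:
    - [[0,0,2.5],0,1]
    - [[0.3,2,3],0,1]
    - [[0.5,3.5,2],0,1]
    - [[0.5,4,0],0,1]
    - [[0.5,4,0],0,1]
    - [[0.5,4,0],0,1]
    - [[0.5,4,0],0,1]
    - [[0.5,3.5,0],0,1]
    - [[0.5,3,0],0,1]
    - [[0,0,0],0,1]

```text
time: 5.5
position: [0.4961, -0.0887, 0.1965]
tool_rot: [1.0, -0.025, 0.01, 0.008]
ft_force: [-0.3, -0.4, -2.5]
grip_width: 0.0516
```

Call:
carry_out:
  steps:
    - [[0,0,0],0,1]
    - [[0,0,0],0,1]

```text
time: 5.7
position: [0.4962, -0.0886, 0.1965]
tool_rot: [1.0, -0.024, 0.01, 0.008]
ft_force: [-0.2, 0.4, -1.8]
grip_width: 0.0517
```

Run:
```python
from h import *
c=grab('wrist','w2.png'); o=robot.get_obs(); print(o['position'],o['tool_rot'],o['q'])
for n,p in [('plate',(.4948,-.1283,.05)),('pan',(.5097,.124,.048))]: print(n,proj(c,p))
```

```text
[ 0.4962972  -0.08894047  0.19658525] [ 0.99962346 -0.0239567   0.01048814  0.00830782] [-0.39475105  0.42807764  1.79814131 -0.01014862  0.88982612 -0.34054044]
plate (np.float64(314.07958751353135), np.float64(273.23176397060394))
pan (np.float64(317.6987084112616), np.float64(-65.37950475529323))
```

View pics/w2.png

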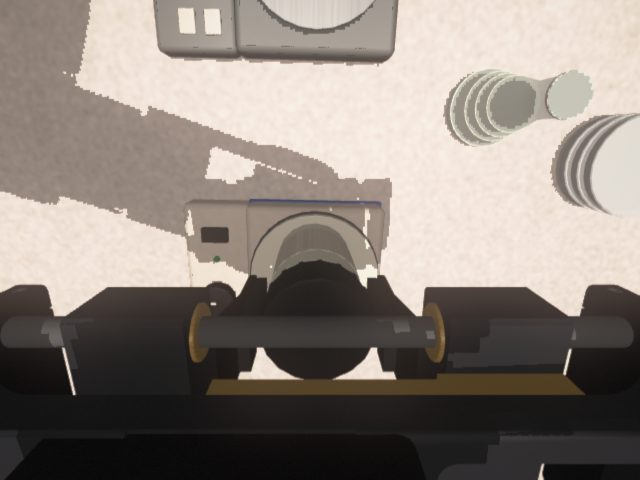

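Plate edges lie at u≈250 and 378, so the centre is at about 314, as predicted. The balance's right edge is at v≈60 and the stirrer's left edge at v≈200. I'll check both against the model.

Run:
```python
from h import *
c=grab('wrist')
print('balance edge y', [at(c,300,61,z)[1].round(4) for z in (0,.034)], 'expect',.124-.07)
print('stirrer edge y', [at(c,315,v,z)[1].round(4) for v,z in ((200,.045),(199,0.04),(205,.04))], 'expect',-.1283+.0625)
print('stirrer back x', at(c,381,215,.045), 'pan near', at(c,316,31,.048))
```

```text
balance edge y [np.float64(0.0544), np.float64(0.0479)] expect 0.05399999999999999
stirrer edge y [np.float64(-0.0626), np.float64(-0.0627), np.float64(-0.068)] expect -0.0658
stirrer back x [ 0.55637982 -0.07892793  0.045     ] pan near [0.50597424 0.06485859 0.048     ]
```

Call:
carry_out:
  steps:
    - [[0,2,0],0,1]
    - [[0.3,2.5,0],0,1]
    - [[0.3,2.5,0],0,1]
    - [[0,1.7,0],0,1]
    - [[0,0,0],0,1]
    - [[0,0,0],0,1]

```text
time: 6.4
position: [0.5043, -0.0079, 0.1965]
tool_rot: [0.999, -0.031, 0.012, 0.01]
ft_force: [0.2, -0.1, -2.2]
grip_width: 0.0512
```

Call:
carry_out:
  steps:
    - [[-0.2,0.5,-1],0,1]
    - [[0,0,-2],0,1]
    - [[0,0,-2],0,1]
    - [[0,0,-2],0,1]
    - [[0,0,-1],0,1]
    - [[0,0,0],0,1]
    - [[0,0,0],0,1]

```text
time: 7.1
position: [0.5026, -0.0086, 0.1119]
tool_rot: [0.999, -0.035, 0.013, 0.01]
ft_force: [0.2, 0.6, -2.2]
grip_width: 0.0514
```

Call:
carry_out:
  steps:
    - [[0,0.3,-0.4],0,1]
    - [[0,0.3,-0.5],0,1]
    - [[0,0,-0.5],0,1]
    - [[0,0,-0.3],0,1]
    - [[0,0,-0.2],0,1]
    - [[0,0,0],0,1]
    - [[0,0,0],0,1]

```text
time: 7.8
position: [0.5045, -0.0024, 0.0937]
tool_rot: [0.999, -0.035, 0.015, 0.011]
ft_force: [-0.4, -0.4, -1.7]
grip_width: 0.051
```

Call:
carry_out:
  steps:
    - [[0,0,-0.15],0,1]
    - [[0,0,-0.15],0,1]
    - [[0,0,0],0,1]
    - [[0,0,0],0,1]

```text
time: 8.2
position: [0.5048, -0.0026, 0.0909]
tool_rot: [0.999, -0.035, 0.016, 0.011]
ft_force: [0.4, -0.1, -1.3]
grip_width: 0.0515
```

Call:
carry_out:
  steps:
    - [[0,0,-0.15],0,1]
    - [[0,0,0],0,1]
    - [[0,0,0],0,0.35]
    - [[0,0,0],0,0.25]
    - [[0,0,0],0,0.1]
    - [[0,0,0],0,0]
    - [[0,0,2],0,0]
    - [[0,0,3],0,0]
    - [[0,0,4],0,0]
    - [[0,0,4],0,0]

```text
time: 9.2
position: [0.5011, -0.0022, 0.2188]
tool_rot: [0.999, -0.035, 0.009, 0.01]
ft_force: [0.8, -0.5, -0.1]
grip_width: 0.087
```

Call:
carry_out:
  steps:
    - [[1,-1,1],2,0]
    - [[2,-2.6,1],2,0]
    - [[2,-2.6,0.5],0,0]
    - [[2,-2.6,0],0,0]
    - [[2,-2.6,0],0,0]
    - [[2,-2.6,0],0,0]
    - [[2,-2.6,0],0,0]
    - [[2,-2.6,0],0,0]
    - [[0,0,0],0,0]
    - [[0,0,0],0,0]

```text
time: 10.2
position: [0.6562, -0.2009, 0.2501]
tool_rot: [1.0, 0.003, 0.015, 0.01]
ft_force: [-0.7, -0.4, -0.6]
grip_width: 0.0872
```

Run:
```python
from h import *
c=grab('wrist','w3.png'); o=robot.get_obs(); print(o['position'],o['tool_rot'])
print(proj(c,[.661,-.204,.165]),proj(c,[.66,-.21,0]))
```

```text
[ 0.65622475 -0.20104121  0.2501457 ] [0.99983078 0.00272966 0.01473514 0.01066933]
(np.float64(320.27472838718785), np.float64(258.1389388723492)) (np.float64(313.8253464587167), np.float64(213.8671352348907))
```

View pics/w3.png

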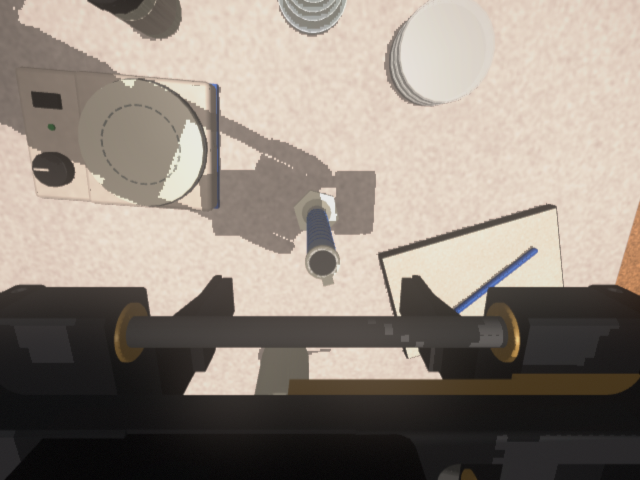

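Cylinder top is at (322,260), against (320,258) predicted, and its foot is at about (316,210). The grasp estimate holds.

Call:
carry_out:
  steps:
    - [[0.3,-0.3,-1],0,0]
    - [[0.2,-0.2,-2],0,0]
    - [[0,0,-2],0,0]
    - [[0,0,-2],0,0]
    - [[0,0,-2],0,0]
    - [[0,0,-1],0,0]
    - [[0,0,-1],0,0]
    - [[0,0,0],0,0]
    - [[0,0,0],0,0]

```text
time: 11.15
position: [0.6578, -0.1983, 0.1346]
tool_rot: [1.0, 0.006, 0.013, 0.009]
ft_force: [-0.6, -0.0, 0.4]
grip_width: 0.0869
```

Run:
```python
from h import *
c=grab('wrist'); o=robot.get_obs(); print(o['position'],o['tool_rot'])
import pickle
# plate centre from w3 pose: recompute using stored pose approx
```

```text
[ 0.65769581 -0.198265    0.1346791 ] [0.99985067 0.00635433 0.01306909 0.00935213]
```

Call:
carry_out:
  steps:
    - [[0.2,-0.8,0.2],0,0]
    - [[0,0,0],0,0]
    - [[0,0,0],0,0]
  squeeze: 15

```text
time: 11.5
position: [0.6614, -0.2078, 0.1395]
tool_rot: [1.0, 0.006, 0.015, 0.011]
ft_force: [0.0, 0.3, -0.1]
grip_width: 0.0875
```

Call:
carry_out:
  steps:
    - [[0,0,0],0,0.7]
    - [[0,0,0],0,1]
    - [[0,0,0],0,1]
    - [[0,0,0],0,1]
    - [[0,0,0],0,1]
    - [[0,0,0],0,1]
    - [[0,0,0],0,1]
    - [[0,0,0],0,1]
    - [[0,0,0],0,1]
    - [[0,0,0],0,1]

```text
time: 12.5
position: [0.6608, -0.208, 0.1404]
tool_rot: [1.0, 0.006, 0.015, 0.011]
ft_force: [-2.6, 0.2, 3.1]
grip_width: 0.0221
```

Call:
carry_out:
  steps:
    - [[0,0,0.5],0,1]
    - [[0,0,1.5],0,1]
    - [[0,0,2],0,1]
    - [[-1,-0.3,1],0,1]
    - [[-2,-0.5,0],0,1]
    - [[-2.5,-0.5,0],0,1]
    - [[-2.5,-0.5,0],0,1]
    - [[-2.5,-0.5,0],0,1]
    - [[-2.5,-0.5,0],0,1]
    - [[-2,-0.5,0],0,1]

```text
time: 13.5
position: [0.5068, -0.2423, 0.1994]
tool_rot: [1.0, 0.008, 0.02, 0.014]
ft_force: [0.2, -0.4, -0.6]
grip_width: 0.0216
```

Call:
carry_out:
  steps:
    - [[0,0,0],0,1]
    - [[0,0,0],0,1]
    - [[0,0,0],0,1]

```text
time: 13.8
position: [0.5044, -0.243, 0.2015]
tool_rot: [1.0, 0.006, 0.021, 0.014]
ft_force: [0.3, -0.6, -0.5]
grip_width: 0.0213
```

Call:
carry_out:
  steps:
    - [[-0.8,0,-0.5],0,1]
    - [[-0.5,0,-1.2],0,1]
    - [[0,0,-1.2],0,1]
    - [[0,0,-1.2],0,1]
    - [[0,0,-0.6],0,1]
    - [[0,0,0],0,1]
    - [[0,0,0],0,1]

```text
time: 14.5
position: [0.4934, -0.2422, 0.152]
tool_rot: [1.0, 0.009, 0.022, 0.015]
ft_force: [0.1, 0.7, 0.1]
grip_width: 0.0214
```

Call:
carry_out:
  steps:
    - [[-0.3,0,-0.4],0,1]
    - [[0,0,-0.4],0,1]
    - [[0,0,-0.3],0,1]
    - [[0,0,0],0,1]
    - [[0,0,0],0,1]

```text
time: 15.0
position: [0.4911, -0.2427, 0.1414]
tool_rot: [1.0, 0.009, 0.023, 0.016]
ft_force: [0.6, 0.2, -0.5]
grip_width: 0.0214
```

Call:
carry_out:
  steps:
    - [[0,0,-0.15],0,1]
    - [[0,0,-0.1],0,1]
    - [[0,0,0],0,1]
    - [[0,0,0],0,1]

```text
time: 15.4
position: [0.4919, -0.2436, 0.1414]
tool_rot: [1.0, 0.009, 0.024, 0.017]
ft_force: [0.3, -1.3, -0.5]
grip_width: 0.0216
```

Call:
carry_out:
  steps:
    - [[0,0,-0.2],0,1]
    - [[0,0,-0.2],0,1]
    - [[0,0,-0.2],0,1]
    - [[0,0,0],0,1]

```text
time: 15.8
position: [0.4937, -0.2453, 0.1411]
tool_rot: [0.999, 0.01, 0.027, 0.02]
ft_force: [-0.3, 0.6, -0.7]
grip_width: 0.0213
```

Call:
carry_out:
  steps:
    - [[-0.3,0.3,-0.5],0,1]
    - [[0,0,0],0,1]
    - [[0,0,0],0,1]

```text
time: 16.1
position: [0.4947, -0.2456, 0.1402]
tool_rot: [0.999, 0.01, 0.032, 0.024]
ft_force: [1.0, 0.2, -0.8]
grip_width: 0.0214
```

Run:
```python
from h import *
o=robot.get_obs(); print(o)
c=grab('scene','s1.png')
b=[proj(c,p) for p in [(.4886,-.2423,0),(.4886,-.2423,.165),(.4886,-.2423,.05)]]; print(b)
u,v=map(int,b[2]); im=c['pixels'][max(0,v-70):v+70,max(0,u-90):u+90,::-1]; cv2.imwrite('pics/s1c.png',cv2.resize(im,None,fx=4,fy=4,interpolation=cv2.INTER_CUBIC)); print(u,v)
```

```text
{'time': 16.1, 'q': array([-0.66438905,  0.55569166,  1.76748362,  0.00342617,  0.73799594,
       -0.6863069 ]), 'joint_velocities': array([ 0.00094677, -0.0017701 ,  0.00884064, -0.00173495,  0.00062178,
        0.001355  ]), 'joint_torque': array([ 2.87481816e-02, -4.00275564e+01, -1.19779283e+01,  2.88637873e-02,
       -2.26305504e-01,  2.96909755e-03]), 'position': array([ 0.49473274, -0.24563646,  0.14020262]), 'tool_rot': array([0.99914356, 0.00972989, 0.03212736, 0.02419307]), 'ft_force': array([ 0.96609856,  0.15944265, -0.7970247 ]), 'moment': array([ 0.0372458 , -0.06913167,  0.01834007]), 'grip_width': 0.021447678670386296}
[(np.float64(198.42345659946056), np.float64(252.84519507394967)), (np.float64(187.7639872238374), np.float64(197.67156926057413)), (np.float64(195.40584153944292), np.float64(237.22595941565646))]
195 237
```

View pics/s1c.png

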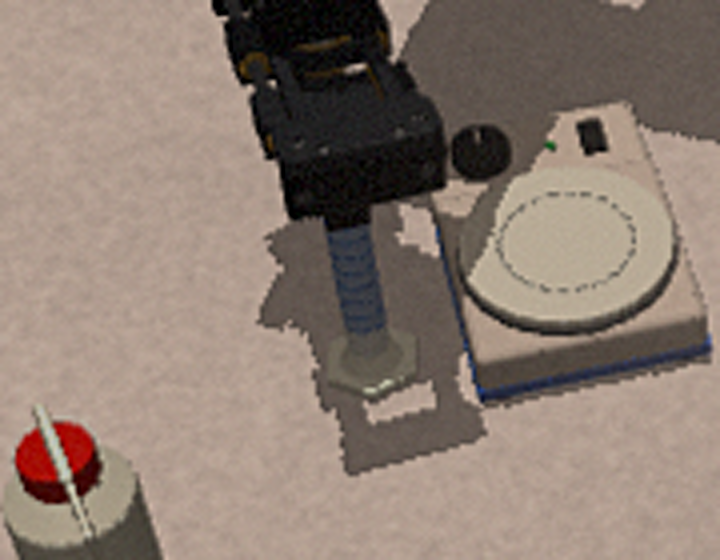

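The foot appears to touch the bench at about px (198,257), tilted with the tool and slightly too far +x. I'll lift a little, shift and look at the tilt.

Run:
```python
from h import *
c=grab('scene'); print(at(c,198.2,257.5,.003),at(c,198.2,257.5,.008))
```

```text
[ 0.50417675 -0.24616153  0.003     ] [ 0.50862374 -0.2465841   0.008     ]
```

Call:
carry_out:
  steps:
    - [[-0.5,0,1.5],0,1]
    - [[-0.5,0,0],0,1]
    - [[0,0,0],0,1]
    - [[0,0,0],0,1]

```text
time: 16.6
position: [0.4824, -0.2445, 0.1546]
tool_rot: [0.999, 0.01, 0.03, 0.023]
ft_force: [-0.0, 0.1, -0.2]
grip_width: 0.0215
```

Call:
carry_out:
  steps:
    - [[0,0,-0.6],0,1]
    - [[0,0,-0.5],0,1]
    - [[0,0,0],0,1]
    - [[0,0,0],0,1]

```text
time: 17.0
position: [0.4821, -0.2443, 0.1419]
tool_rot: [0.999, 0.01, 0.03, 0.022]
ft_force: [-0.5, -0.4, -0.7]
grip_width: 0.0219
```

Call:
carry_out:
  steps:
    - [[0,0,0],0,0.72]
    - [[0,0,0],0,0.68]
    - [[0,0,0],0,0.6]
    - [[0,0,0],0,0.4]
    - [[0,0,0],0,0]
    - [[0,0,0],0,0]
    - [[0,0,0],0,0]
    - [[0,0,0],0,0]

```text
time: 17.8
position: [0.4828, -0.2447, 0.1424]
tool_rot: [0.999, 0.01, 0.03, 0.023]
ft_force: [0.8, 0.8, 0.0]
grip_width: 0.0668
```

Run:
```python
from h import *
c=grab('scene'); o=robot.get_obs(); print(o['position'],o['tool_rot'],o['grip_width'])
u,v=195,237; im=c['pixels'][max(0,v-70):v+70,max(0,u-90):u+90,::-1]; cv2.imwrite('pics/s2c.png',cv2.resize(im,None,fx=4,fy=4,interpolation=cv2.INTER_CUBIC))
```

```text
[ 0.48281812 -0.24470004  0.1424529 ] [0.99923348 0.00964748 0.03041732 0.02267537] 0.07064952145208629
```

View pics/s2c.png

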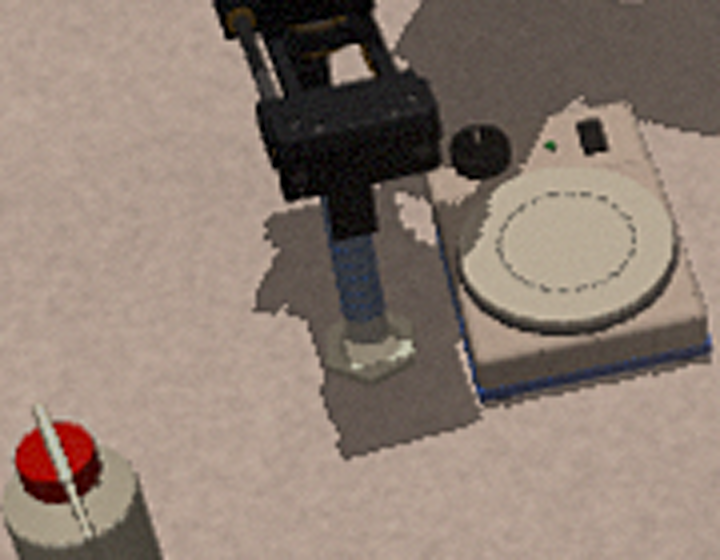

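The cylinder stands on its own, foot at about px (197.5,254.5). Now up, and on to the flask.

Call:
carry_out:
  steps:
    - [[0,0,3],0,0]
    - [[0,0,4.5],0,0]
    - [[0,0,4.5],0,0]
    - [[0,0,4],0,0]
    - [[0,0,0],0,0]

```text
time: 18.35
position: [0.4809, -0.2433, 0.3065]
tool_rot: [0.999, 0.009, 0.028, 0.021]
ft_force: [0.4, -0.5, 0.3]
grip_width: 0.0868
```

Call:
carry_out:
  steps:
    - [[0.5,1,0],8.4,0]
    - [[1,1.5,0],8.4,0]
    - [[1,1.5,0],8.4,0]
    - [[1,1.5,0],8.4,0]
    - [[1,1.5,0],8.4,0]
    - [[1,1.5,0],8.4,0]
    - [[1,1.5,0],8.4,0]
    - [[1,1.5,0],8.4,0]
    - [[1,1.5,0],8.4,0]
    - [[1,1.5,0],8.4,0]

```text
time: 19.35
position: [0.5738, -0.0928, 0.3004]
tool_rot: [0.724, 0.689, 0.032, -0.008]
ft_force: [-0.3, -0.2, -0.1]
grip_width: 0.0868
```

Call:
carry_out:
  steps:
    - [[1,1.5,0],8.4,0]
    - [[1,1.5,0],8.4,0]
    - [[1,1.5,0],8.4,0]
    - [[1,1.5,0],8.4,0]
    - [[1,1.5,0],8.4,0]
    - [[1,1.5,-1],8.4,0]
    - [[1,1.5,-1],8.4,0]
    - [[0,0,-1],0,0]
    - [[0,0,0],0,0]
    - [[0,0,0],0,0]

```text
time: 20.35
position: [0.6416, 0.0188, 0.2579]
tool_rot: [0.282, 0.959, 0.021, -0.031]
ft_force: [-0.5, 0.6, 0.8]
grip_width: 0.0872
```

```bash
cat >> h.py <<'E'
def st():
    o=robot.get_obs(); R=Rotation.from_quat(o['tool_rot']).as_matrix()
    print('pos',o['position'].round(4),'tipdir',R[:,2].round(3),'yaw',np.degrees(np.arctan2(R[1,0],R[0,0])).round(1),'q1,6',o['q'][[0,5]].round(2))
    return o['position'],R
E
python3 - <<'E'
from h import *
st(); c=grab('wrist','w4.png')
print(proj(c,[.6594,.008,.114]),proj(c,[.6594,.008,0]),proj(c,[.6692,.2165,.038]))
E
```

```text
pos [0.6416 0.0188 0.2579] tipdir [-0.047  0.057 -0.997] yaw 147.2 q1,6 [-0.17 -2.75]
(np.float64(279.6705679032381), np.float64(230.6120745291027)) (np.float64(282.83543538146967), np.float64(204.2573961892744)) (np.float64(370.2768454737218), np.float64(351.33753785021406))
```

View pics/w4.png

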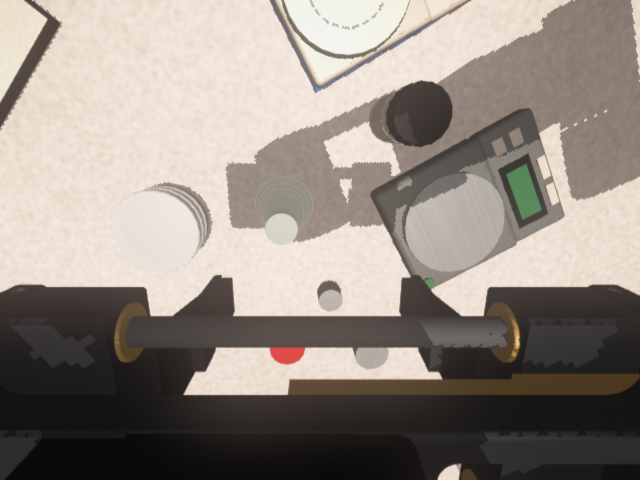

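Flask rim is at (281,229), against (280,231) predicted. The jar stands upright at (420,113).

Call:
carry_out:
  steps:
    - [[1,-0.6,-1],-7,0]
    - [[0.5,-0.4,-2],-7,0]
    - [[0.2,0,-2],-7,0]
    - [[0,0,-1],-7,0]
    - [[0,0,0],-7,0]
    - [[0,0,0],0,0]
    - [[0,0,0],0,0]

```text
time: 21.1
position: [0.6584, 0.0013, 0.2007]
tool_rot: [0.573, 0.819, 0.028, -0.019]
ft_force: [0.4, -0.1, 0.7]
grip_width: 0.0872
```

Run:
```python
from h import *
st(); print(robot.get_obs()['q'])
```

```text
pos [0.6584 0.0013 0.2007] tipdir [ 0.001  0.068 -0.998] yaw 110.1 q1,6 [-0.2  -2.15]
[-0.19666171  0.62097413  1.38602703  0.07348774  1.14777122 -2.14845525]
```

Call:
carry_out:
  steps:
    - [[0.1,0.6,-1],0,0]
    - [[0,0.2,-2],0,0]
    - [[0,0,-2],0,0]
    - [[0,0,-2],0,0]
    - [[0,0,-1],0,0]
    - [[0,0,0],0,0]
    - [[0,0,0],0,0]

```text
time: 21.8
position: [0.6616, 0.0105, 0.12]
tool_rot: [0.57, 0.821, 0.03, -0.016]
ft_force: [0.1, 0.1, 0.2]
grip_width: 0.0871
```

Call:
carry_out:
  steps:
    - [[-0.2,-0.2,-1],0,0]
    - [[0,0,-0.9],0,0]
    - [[0,0,0],0,0]
    - [[0,0,0],0,0.6]
    - [[0,0,0],0,0.8]
    - [[0,0,0],0,1]
    - [[0,0,0],0,1]
    - [[0,0,0],0,1]
    - [[0,0,0],0,1]
    - [[0,0,0],0,1]
  squeeze: 15

```text
time: 22.8
position: [0.6619, 0.0079, 0.1031]
tool_rot: [0.569, 0.821, 0.032, -0.012]
ft_force: [-0.9, 0.6, -0.3]
grip_width: 0.0393
```

Run:
```python
from h import *
st(); print(robot.get_obs()['grip_width'],robot.get_obs()['ft_force'])
```

```text
pos [0.6619 0.0079 0.1031] tipdir [ 0.016  0.066 -0.998] yaw 110.6 q1,6 [-0.19 -2.16]
0.03926152757169653 [-0.89101721  0.56147111 -0.30076297]
```

Call:
carry_out:
  steps:
    - [[0,0,0],0,1]
    - [[0,0,0],0,1]
    - [[0,0,0],0,1]
    - [[0,0,0],0,1]

```text
time: 23.2
position: [0.6624, 0.0072, 0.1035]
tool_rot: [0.569, 0.821, 0.031, -0.011]
ft_force: [-0.4, -0.4, -0.3]
grip_width: 0.0263
```

Call:
carry_out:
  steps:
    - [[0,0,0.5],0,1]
    - [[0,0,2],0,1]
    - [[0,0,3],0,1]
    - [[-0.5,-1,2.5],0,1]
    - [[-1.5,-2,0.5],0,1]
    - [[-2,-2.2,0],0,1]
    - [[-2.5,-2.2,0],0,1]
    - [[-2.5,-2,0],0,1]
    - [[-2.5,-1.5,0],0,1]
    - [[-2,-1.5,0],0,1]

```text
time: 24.2
position: [0.5235, -0.116, 0.1927]
tool_rot: [0.567, 0.823, 0.033, -0.012]
ft_force: [-0.9, 0.2, -0.9]
grip_width: 0.0257
```

Call:
carry_out:
  steps:
    - [[-1,-0.5,0],0,1]
    - [[0,0,0],0,1]
    - [[0,0,0],0,1]

```text
time: 24.5
position: [0.5115, -0.1219, 0.1934]
tool_rot: [0.569, 0.822, 0.033, -0.012]
ft_force: [-0.6, -0.2, -0.5]
grip_width: 0.0258
```

Run:
```python
from h import *
st(); print(robot.get_obs()['grip_width'],robot.get_obs()['ft_force'])
```

```text
pos [ 0.5115 -0.1219  0.1934] tipdir [ 0.018  0.068 -0.998] yaw 110.7 q1,6 [-0.48 -2.46]
0.025844284099385252 [-0.56577303 -0.18090987 -0.45562198]
```

Call:
carry_out:
  steps:
    - [[-0.7,-0.4,-0.5],0,1]
    - [[-0.6,-0.3,-1],0,1]
    - [[0,0,-1],0,1]
    - [[0,0,-0.6],0,1]
    - [[0,0,0],0,1]
    - [[0,0,0],0,1]

```text
time: 25.1
position: [0.5015, -0.1272, 0.1599]
tool_rot: [0.567, 0.823, 0.034, -0.011]
ft_force: [-0.3, 0.7, -0.9]
grip_width: 0.0258
```

Call:
carry_out:
  steps:
    - [[-0.4,-0.1,-0.3],0,1]
    - [[0,0,-0.2],0,1]
    - [[0,0,0],0,1]
    - [[0,0,0],0,1]

```text
time: 25.5
position: [0.4979, -0.1283, 0.1551]
tool_rot: [0.566, 0.823, 0.034, -0.01]
ft_force: [0.3, -0.9, -0.8]
grip_width: 0.0258
```

Run:
```python
from h import *
st(); print(robot.get_obs()['ft_force'])
c=grab('scene'); u,v=proj(c,(.495,-.128,.1)); u,v=int(u),int(v); print(u,v)
im=c['pixels'][v-70:v+70,u-90:u+90,::-1]; cv2.imwrite('pics/s3c.png',cv2.resize(im,None,fx=4,fy=4,interpolation=cv2.INTER_CUBIC))
print([proj(c,p) for p in [(.495,-.128,.05),(.495,-.128,.164),(.495,-.128,.053)]])
```

```text
pos [ 0.4979 -0.1283  0.1551] tipdir [ 0.021  0.067 -0.997] yaw 111.0 q1,6 [-0.51 -2.51]
[ 0.31678932 -0.87902461 -0.77056428]
246 209
[(np.float64(248.3485546412835), np.float64(225.92157682588137)), (np.float64(244.548021862644), np.float64(186.73238364934474)), (np.float64(248.2547857908511), np.float64(224.9546793387211))]
```

View pics/s3c.png

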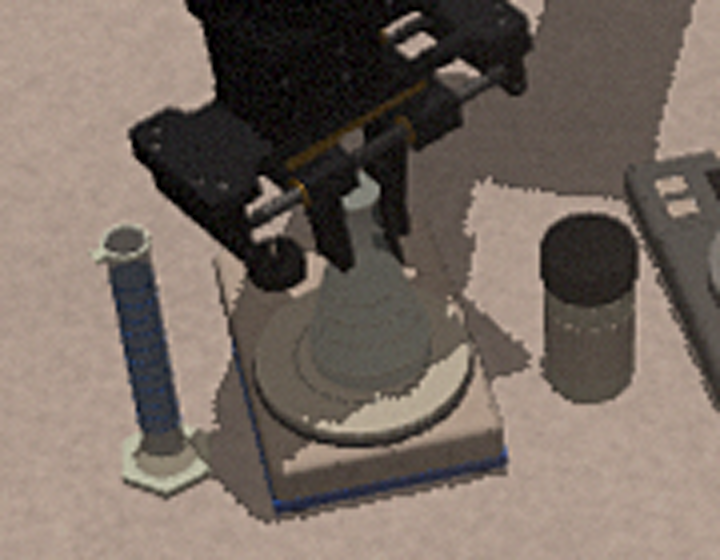

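The flask is over the plate, foot centre at crop (370,350). The cylinder and jar both stand upright. I'll lower the last millimetre and release.

Call:
carry_out:
  steps:
    - [[0,0,-0.2],0,1]
    - [[0,0,0],0,1]
    - [[0,0,0],0,0.7]
    - [[0,0,0],0,0.6]
    - [[0,0,0],0,0.4]
    - [[0,0,0],0,0.1]
    - [[0,0,0],0,0]
    - [[0,0,0],0,0]
    - [[0,0,0],0,0]

```text
time: 26.45
position: [0.4987, -0.1287, 0.1538]
tool_rot: [0.566, 0.823, 0.034, -0.009]
ft_force: [-0.2, -0.1, 0.2]
grip_width: 0.0659
```

Call:
carry_out:
  steps:
    - [[0,0,2],0,0]
    - [[0,0,4],0,0]
    - [[0,0,3],0,0]
    - [[0.5,2,1],0,0]
    - [[1.5,4,0],0,0]
    - [[2,4.5,0],0,0]
    - [[2,4.5,0],0,0]
    - [[2,4.5,0],0,0]
    - [[2,4.5,0],0,0]
    - [[2,4.5,0],0,0]

```text
time: 27.45
position: [0.6195, 0.158, 0.2588]
tool_rot: [0.572, 0.82, 0.034, -0.007]
ft_force: [1.6, -0.9, 0.0]
grip_width: 0.0872
```

Call:
carry_out:
  steps:
    - [[2,2.5,0],0,0]
    - [[2,2.5,-2],0,0]
    - [[0.5,0.5,-3],0,0]
    - [[0,0,-3],0,0]
    - [[0,0,0],0,0]
    - [[0,0,0],0,0]

```text
time: 28.05
position: [0.6676, 0.2252, 0.177]
tool_rot: [0.567, 0.823, 0.037, -0.006]
ft_force: [-0.1, -0.3, 0.6]
grip_width: 0.0872
```

Run:
```python
from h import *
st(); w=grab('wrist'); t=grab('top')
print('cap top',proj(w,[.6692,.2165,.038]))
fl=[proj(t,p) for p in [(.495,-.128,.05),(.495,-.128,.164)]]; print('flask top cam',fl)
a=cv2.resize(w['pixels'][60:460,120:520],(560,560))
x0,y0=int(fl[0][0])-20,int(fl[0][1])-35
b=cv2.resize(t['pixels'][y0:y0+70,x0:x0+40-10],(240,560),interpolation=cv2.INTER_CUBIC); print(x0,y0)
cv2.imwrite('pics/w5.png',np.hstack([a,b])[:,:,::-1]); cv2.imwrite('pics/top5.png',t['pixels'][:,:,::-1])
```

```text
pos [0.6676 0.2252 0.177 ] tipdir [ 0.031  0.067 -0.997] yaw 110.9 q1,6 [ 0.14 -1.82]
cap top (np.float64(296.61505302677955), np.float64(225.09386169328195))
flask top cam [(np.float64(369.1213163844615), np.float64(282.4359942211415)), (np.float64(374.0211729374804), np.float64(282.75536433578816))]
349 247
```

View pics/w5.png

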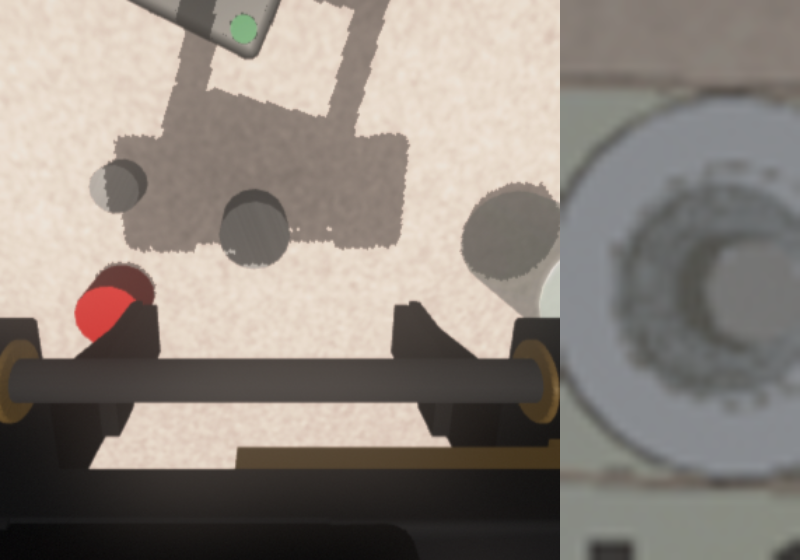

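Cap top is at crop (255,233), i.e. px (302,226), about 5 px off the estimate. The flask rim in the top view is at about (373.4,283), against (374.0,282.8) predicted, so it is centred within ~2 mm.

Run:
```python
from h import *
w=grab('wrist'); p=at(w,302,226.4,.038); print(p)
a=np.array([(230,233),(289,233)])
print(np.linalg.norm(at(w,219/1.4+120,226.4,.038)-at(w,290/1.4+120,226.4,.038)),'diam')
```

```text
[0.66884579 0.22085974 0.038     ]
0.04289618667806593 diam
```

Call:
carry_out:
  steps:
    - [[0.2,-0.6,-2],0,0.25]
    - [[0,0,-2],0,0.25]
    - [[0,0,-2],0,0.25]
    - [[0,0,-1],0,0.25]
    - [[0,0,0],0,0.25]
    - [[0,0,0],0,0.25]

```text
time: 28.8
position: [0.6767, 0.2171, 0.119]
tool_rot: [0.568, 0.822, 0.044, 0.003]
ft_force: [-0.4, 0.0, 1.6]
grip_width: 0.0657
```

Call:
carry_out:
  steps:
    - [[-0.7,0.3,0],0,0.25]
    - [[0,0,-1],0,0.25]
    - [[0,0,-1.5],0,0.25]
    - [[0,0,-1.5],0,0.25]
    - [[0,0,-1],0,0.25]
    - [[0,0,0],0,0.25]
    - [[0,0,0],0,0.25]

```text
time: 29.5
position: [0.6699, 0.2208, 0.0669]
tool_rot: [0.568, 0.822, 0.045, 0.004]
ft_force: [0.9, -0.1, 0.4]
grip_width: 0.0652
```

Run:
```python
from h import *
st()
w=grab('wrist','w6.png'); print(proj(w,[.6688,.2205,.038]))
```

```text
pos [0.6699 0.2208 0.0669] tipdir [ 0.058  0.07  -0.996] yaw 110.8 q1,6 [ 0.14 -1.85]
(np.float64(312.60234297752714), np.float64(283.20873546139995))
```

View pics/w6.png

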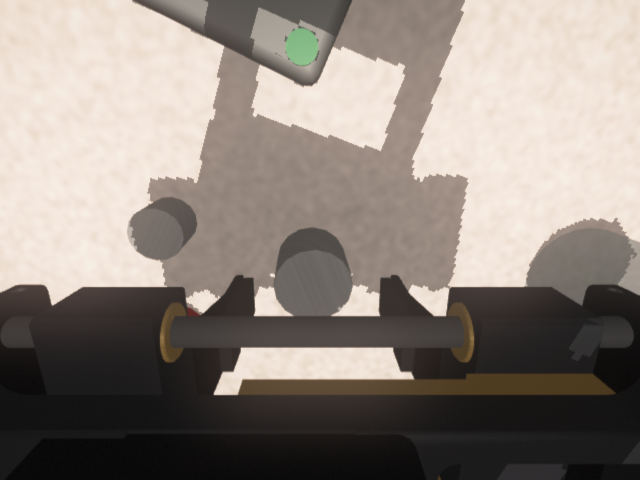

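Cap centre is at (313,283), as predicted, between the fingers with room on both sides.

Call:
carry_out:
  steps:
    - [[0,0,-1.2],0,0.25]
    - [[0,0,-1.2],0,0.25]
    - [[0,0,-0.9],0,0.25]
    - [[0,0,0],0,0.25]
    - [[0,0,0],0,0.25]

```text
time: 30.05
position: [0.6703, 0.2206, 0.0314]
tool_rot: [0.568, 0.822, 0.046, 0.004]
ft_force: [-0.0, 0.0, 0.1]
grip_width: 0.0652
```

Call:
carry_out:
  steps:
    - [[0,0,0],0,0.5]
    - [[0,0,0],0,0.5]
    - [[0,0,0],0,0.5]
    - [[0,0,0],0,0.6]
    - [[0,0,0],0,0.8]
    - [[0,0,0],0,1]
    - [[0,0,0],0,1]
    - [[0,0,0],0,1]
  squeeze: 10

```text
time: 30.85
position: [0.6712, 0.2208, 0.033]
tool_rot: [0.568, 0.822, 0.047, 0.005]
ft_force: [-0.5, -0.6, -0.8]
grip_width: 0.0437
```

Run:
```python
from h import *
st()
```

```text
pos [0.6712 0.2208 0.033 ] tipdir [ 0.061  0.071 -0.996] yaw 110.8 q1,6 [ 0.13 -1.85]
```

Call:
carry_out:
  steps:
    - [[0,0,0.5],0,1]
    - [[0,0,2],0,1]
    - [[0,0,3],0,1]
    - [[0,0,4],0,1]
    - [[0,0,4],0,1]
    - [[0,0,4],0,1]
    - [[-0.5,-1,3],0,1]
    - [[-1.5,-3,1],0,1]
    - [[-2,-4,0],0,1]
    - [[-2,-4,0],0,1]

```text
time: 31.85
position: [0.6093, 0.1024, 0.2593]
tool_rot: [0.564, 0.824, 0.048, 0.008]
ft_force: [0.6, -0.2, -0.6]
grip_width: 0.0435
```

Call:
carry_out:
  steps:
    - [[-2,-4,0],0,1]
    - [[-2,-4,0],0,1]
    - [[-2,-4,0],0,1]
    - [[-1.5,-3,0],0,1]
    - [[-1,-2.5,0],0,1]
    - [[-0.5,-1,0],0,1]
    - [[0,0,0],0,1]
    - [[0,0,0],0,1]

```text
time: 32.65
position: [0.5128, -0.0922, 0.2642]
tool_rot: [0.567, 0.822, 0.049, 0.011]
ft_force: [-0.8, 0.1, -0.3]
grip_width: 0.0435
```

Run:
```python
from h import *
st(); print(robot.get_obs()['grip_width'])
```

```text
pos [ 0.5128 -0.0922  0.2642] tipdir [ 0.074  0.068 -0.995] yaw 111.0 q1,6 [-0.45 -2.43]
0.043512351483439925
```

Call:
carry_out:
  steps:
    - [[-0.6,-1.2,0],0,1]
    - [[-0.6,-1.4,-1],0,1]
    - [[-0.3,-0.8,-1.5],0,1]
    - [[0,0,-1.5],0,1]
    - [[0,0,-0.8],0,1]
    - [[0,0,0],0,1]
    - [[0,0,0],0,1]

```text
time: 33.35
position: [0.4997, -0.1239, 0.2155]
tool_rot: [0.562, 0.826, 0.05, 0.013]
ft_force: [0.5, 0.0, -0.4]
grip_width: 0.0438
```

Run:
```python
from h import *
st()
s=grab('scene'); w=grab('wrist'); u,v=map(int,proj(s,(.495,-.127,.16))); print(u,v)
a=cv2.resize(s['pixels'][v-40:v+60,u-40:u+60-10],(540,600),interpolation=cv2.INTER_CUBIC)
cv2.imwrite('pics/s7.png',a[:,:,::-1])
f=lambda p:((np.array(proj(s,p))-(u-40,v-40))*6).round(0)
print('flask base',f((.495,-.127,.05)),'rim',f((.495,-.127,.164)),'cap bottom',f((.495,-.127,.182)))
```

```text
pos [ 0.4997 -0.1239  0.2155] tipdir [ 0.077  0.068 -0.995] yaw 111.7 q1,6 [-0.52 -2.53]
245 188
flask base [263. 467.] rim [240. 232.] cap bottom [236. 192.]
```

View pics/s7.png

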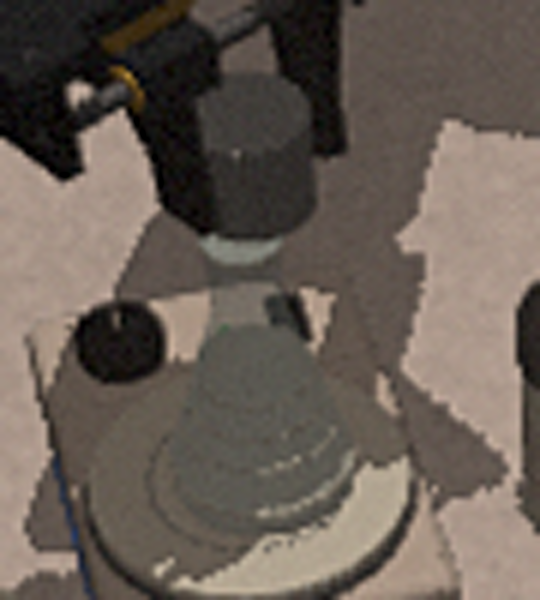

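Rim centre is at u≈241 as predicted. The cap's centre is at about 250, against about 237 when aligned, so it is some 4 mm too far +y. The TCP readout says the same. Correcting before descending.

Call:
carry_out:
  steps:
    - [[-0.3,-0.4,0],0,1]
    - [[0,0,0],0,1]
    - [[0,0,0],0,1]

```text
time: 33.75
position: [0.4974, -0.1285, 0.2173]
tool_rot: [0.561, 0.826, 0.05, 0.015]
ft_force: [-0.8, 0.6, -1.5]
grip_width: 0.0437
```

Call:
carry_out:
  steps:
    - [[-0.1,0.1,-0.7],0,1]
    - [[0,0,-0.8],0,1]
    - [[0,0,-0.8],0,1]
    - [[0,0,0],0,1]
    - [[0,0,0],0,1]

```text
time: 34.25
position: [0.496, -0.1273, 0.1921]
tool_rot: [0.561, 0.826, 0.05, 0.014]
ft_force: [-0.6, -0.7, 0.2]
grip_width: 0.0436
```

Run:
```python
from h import *
st(); print(robot.get_obs()['ft_force'])
```

```text
pos [ 0.496  -0.1273  0.1921] tipdir [ 0.079  0.066 -0.995] yaw 111.7 q1,6 [-0.53 -2.55]
[-0.64842205 -0.71760424  0.17028852]
```

Call:
carry_out:
  steps:
    - [[0,0,-0.7],0,1]
    - [[0,0,-0.8],0,1]
    - [[0,0,-0.8],0,1]
    - [[0,0,0],0,1]
    - [[0,0,0],0,1]

```text
time: 34.75
position: [0.496, -0.1273, 0.1666]
tool_rot: [0.561, 0.826, 0.05, 0.014]
ft_force: [0.3, 0.1, 0.4]
grip_width: 0.0435
```

Call:
carry_out:
  steps:
    - [[0,0,-0.3],0,1]
    - [[0,0,0],0,1]
    - [[0,0,-0.2],0,1]
    - [[0,0,0],0,1]

```text
time: 35.15
position: [0.4965, -0.1276, 0.1617]
tool_rot: [0.561, 0.826, 0.05, 0.015]
ft_force: [-0.1, -0.1, -0.7]
grip_width: 0.0438
```

Call:
carry_out:
  steps:
    - [[0,0,0],0,0.46]
    - [[0,0,0],0,0.43]
    - [[0,0,0],0,0.4]
    - [[0,0,0],0,0.3]
    - [[0,0,0],0,0.15]
    - [[0,0,0],0,0]
    - [[0,0,0],0,0]
    - [[0,0,0],0,0]
    - [[0,0,0],0,0]

```text
time: 36.05
position: [0.4968, -0.1277, 0.1623]
tool_rot: [0.561, 0.826, 0.05, 0.015]
ft_force: [-0.0, 0.0, 0.2]
grip_width: 0.0858
```

Call:
carry_out:
  steps:
    - [[0,0,2],0,0]
    - [[0,0,4],0,0]
    - [[0,0,4],0,0]
    - [[0,1,2],0,0]
    - [[0,4,0],0,0]
    - [[0,4.5,0],0,0]
    - [[0,4.5,0],0,0]
    - [[0,4.5,0],0,0]
    - [[0,4.5,0],0,0]
    - [[0,4.5,0],0,0]

```text
time: 37.05
position: [0.4973, 0.1503, 0.2883]
tool_rot: [0.567, 0.822, 0.051, 0.019]
ft_force: [-0.4, -0.4, 0.5]
grip_width: 0.0868
```

Run:
```python
from h import *
st()
s=grab('scene'); u,v=map(int,proj(s,(.495,-.127,.12))); print(u,v)
a=cv2.resize(s['pixels'][v-50:v+60,u-90:u+70],(800,550),interpolation=cv2.INTER_CUBIC)
cv2.imwrite('pics/s8.png',a[:,:,::-1])
f=lambda p:((np.array(proj(s,p))-(u-90,v-50))*5).round(0)
print('flask base',f((.495,-.127,.05)),'cap top',f((.495,-.127,.167)),'cap bot',f((.495,-.127,.129)),'cyl',f((.4886,-.2423,0)),'cyltop',f((.4886,-.2423,.165)),'jar',f((.502,-.003,.1)))
```

```text
pos [0.4973 0.1503 0.2883] tipdir [ 0.088  0.063 -0.994] yaw 110.9 q1,6 [ 0.05 -1.92]
246 202
flask base [464. 369.] cap top [445. 168.] cap bot [451. 236.] cyl [212. 504.] cyltop [159. 228.] jar [740. 227.]
```

View pics/s8.png

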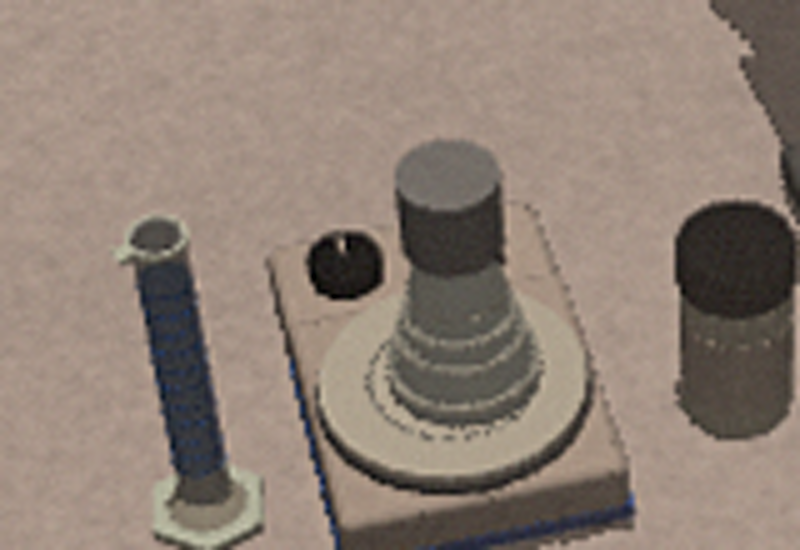

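Flask with its cap seated on the plate: foot centre at crop u≈465, plate centre ≈455–464, cap top at (449,175). Cylinder and jar are upright. Now the beaker.

Call:
carry_out:
  steps:
    - [[-0.5,2,0],0,0]
    - [[-0.5,3,0],0,0]
    - [[-0.5,3,-0.5],0,0]
    - [[-0.5,3,-1],0,0]
    - [[-0.5,3,-1],0,0]
    - [[-0.5,3,-1],0,0]
    - [[-0.5,2,-0.5],0,0]
    - [[0,0,0],0,0]
    - [[0,0,0],0,0]

```text
time: 38.0
position: [0.4582, 0.3566, 0.2467]
tool_rot: [0.561, 0.826, 0.053, 0.017]
ft_force: [0.4, 0.1, 1.5]
grip_width: 0.0871
```

Run:
```python
from h import *
st(); c=grab('wrist','w9.png')
print('rim',proj(c,[.4575,.3664,.07]),'base',proj(c,[.4575,.3664,0]))
```

```text
pos [0.4582 0.3566 0.2467] tipdir [ 0.088  0.068 -0.994] yaw 111.7 q1,6 [ 0.46 -1.5 ]
rim (np.float64(319.5360197188308), np.float64(208.38909804846747)) base (np.float64(317.09619961603465), np.float64(190.33666724819176))
```

View pics/w9.png

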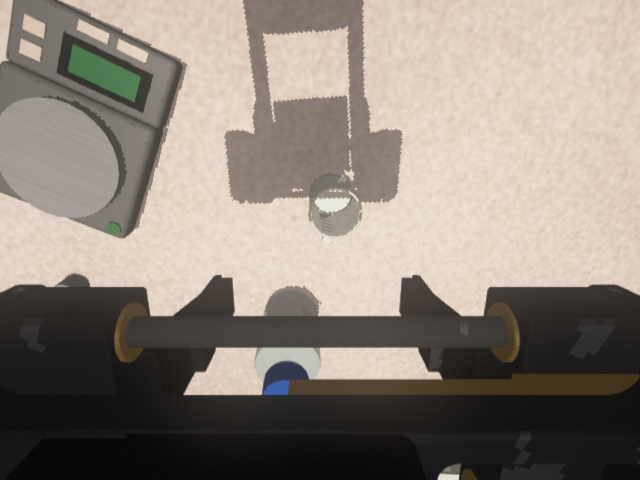

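Beaker rim centre is at about (335,211), spanning u 309–361, with the spout at (328,238), away from the jaw axis. The top view had it about 15 px off. Recomputing.

Run:
```python
from h import *
c=grab('wrist'); p,R=st()
a=at(c,335,211,.07); print(a, 'diam',np.linalg.norm(at(c,309,211,.07)-at(c,361,211,.07)), 'base est',at(c,331,192,0))
t=cv2.imread('pics/top5.png'); 
class _: pass
T=grab('top'); print('in top', proj(T,a)); print('pan in wrist', proj(c,(.509,.122,.048)))
x0,x1,y0,y1=0,150,60,235
g=c['pixels'][60:240,0:140]; G=cv2.cvtColor(g,cv2.COLOR_RGB2GRAY)
print('pan ell by eye', at(c,58,156,.048))
```

```text
pos [0.4585 0.3561 0.247 ] tipdir [ 0.088  0.069 -0.994] yaw 111.6 q1,6 [ 0.46 -1.5 ]
[0.45466094 0.3808981  0.07      ] diam 0.049491614634146384 base est [0.45360593 0.38173723 0.        ]
in top (np.float64(157.90636141525803), np.float64(305.3590477081376))
pan in wrist (np.float64(56.31341746303224), np.float64(160.53285152852965))
pan ell by eye [0.50413703 0.12299577 0.048     ]
```

Call:
carry_out:
  steps:
    - [[-0.2,1,0],0,0]
    - [[-0.2,1.4,-1],0,0]
    - [[0,0,-2],0,0]
    - [[0,0,-2],0,0]
    - [[0,0,-2],0,0]
    - [[0,0,-2],0,0]
    - [[0,0,-1],0,0]
    - [[0,0,0],0,0]
    - [[0,0,0],0,0]

```text
time: 39.05
position: [0.4568, 0.3842, 0.1436]
tool_rot: [0.564, 0.824, 0.057, 0.018]
ft_force: [0.7, -0.8, 1.1]
grip_width: 0.0872
```

Run:
```python
from h import *
st(); c=grab('wrist','w10.png')
u,v=proj(c,[.4545,.381,.07]); print(u,v,[proj(c,[.4545+.025*np.cos(a),.381+.025*np.sin(a),.07]) for a in np.radians([111.6,-68.4])])
p=c['pixels'].astype(int)
for r in (int(v)-8,int(v),int(v)+8): print(r,[ (x,p[r,x].sum()//3) for x in range(int(u)-60,int(u)+62,4)])
```

```text
pos [0.4568 0.3842 0.1436] tipdir [ 0.095  0.073 -0.993] yaw 111.3 q1,6 [ 0.5  -1.46]
308.042067305697 244.60274382852342 [(np.float64(346.0443571395806), np.float64(243.91332648986935)), (np.float64(269.78790734422165), np.float64(245.29673046112825))]
236 [(248, np.int64(128)), (252, np.int64(129)), (256, np.int64(131)), (260, np.int64(208)), (264, np.int64(223)), (268, np.int64(221)), (272, np.int64(137)), (276, np.int64(143)), (280, np.int64(151)), (284, np.int64(152)), (288, np.int64(152)), (292, np.int64(193)), (296, np.int64(142)), (300, np.int64(207)), (304, np.int64(224)), (308, np.int64(214)), (312, np.int64(166)), (316, np.int64(158)), (320, np.int64(138)), (324, np.int64(148)), (328, np.int64(150)), (332, np.int64(146)), (336, np.int64(147)), (340, np.int64(139)), (344, np.int64(137)), (348, np.int64(218)), (352, np.int64(219)), (356, np.int64(221)), (360, np.int64(211)), (364, np.int64(218)), (368, np.int64(208))]
244 [(248, np.int64(217)), (252, np.int64(218)), (256, np.int64(206)), (260, np.int64(199)), (264, np.int64(208)), (268, np.int64(212)), (272, np.int64(136)), 
[... 514 characters left out ...]
.int64(213))]
252 [(248, np.int64(217)), (252, np.int64(214)), (256, np.int64(217)), (260, np.int64(218)), (264, np.int64(217)), (268, np.int64(216)), (272, np.int64(137)), (276, np.int64(151)), (280, np.int64(150)), (284, np.int64(152)), (288, np.int64(151)), (292, np.int64(143)), (296, np.int64(150)), (300, np.int64(151)), (304, np.int64(152)), (308, np.int64(149)), (312, np.int64(148)), (316, np.int64(149)), (320, np.int64(150)), (324, np.int64(150)), (328, np.int64(149)), (332, np.int64(145)), (336, np.int64(148)), (340, np.int64(151)), (344, np.int64(133)), (348, np.int64(221)), (352, np.int64(216)), (356, np.int64(214)), (360, np.int64(220)), (364, np.int64(221)), (368, np.int64(224))]
```

Call:
carry_out:
  steps:
    - [[-0.2,-0.4,-1],0,0]
    - [[0,0,-2],0,0]
    - [[0,0,-2],0,0]
    - [[0,0,-2],0,0]
    - [[0,0,-1.5],0,0]
    - [[0,0,-0.5],0,0]
    - [[0,0,0],0,0]
    - [[0,0,0],0,0]

```text
time: 39.9
position: [0.458, 0.3807, 0.0555]
tool_rot: [0.564, 0.823, 0.063, 0.022]
ft_force: [0.2, 0.5, 0.7]
grip_width: 0.0869
```

Call:
carry_out:
  steps:
    - [[-0.3,0,-0.4],0,0]
    - [[0,0,0],0,0]
    - [[0,0,0],0,0.4]
    - [[0,0,0],0,0.4]
    - [[0,0,0],0,0.4]
    - [[0,0,0],0,0.5]
    - [[0,0,0],0,0.7]
    - [[0,0,0],0,1]
    - [[0,0,0],0,1]
    - [[0,0,0],0,1]
  squeeze: 10

```text
time: 40.9
position: [0.4565, 0.3816, 0.0545]
tool_rot: [0.564, 0.823, 0.066, 0.023]
ft_force: [0.4, 0.5, 0.3]
grip_width: 0.0495
```

Run:
```python
from h import *
st()
```

```text
pos [0.4565 0.3816 0.0545] tipdir [ 0.112  0.082 -0.99 ] yaw 111.3 q1,6 [ 0.5  -1.47]
```

Call:
carry_out:
  steps:
    - [[0,0,0.5],0,1]
    - [[0,0,2],0,1]
    - [[0,0,3],0,1]
    - [[0,0,2.5],0,1]
    - [[0.5,-2,0.5],0,1]
    - [[0.7,-3,0],0,1]
    - [[0.7,-3.5,0],0,1]
    - [[0.7,-3.5,0],0,1]
    - [[0.7,-3.5,0],0,1]
    - [[0.7,-3.5,0],0,1]

```text
time: 41.9
position: [0.4956, 0.19, 0.1452]
tool_rot: [0.56, 0.826, 0.067, 0.024]
ft_force: [0.8, 0.2, -1.5]
grip_width: 0.0493
```

Call:
carry_out:
  steps:
    - [[0.5,-3,0],0,1]
    - [[0.3,-2,0],0,1]
    - [[0,0,0],0,1]
    - [[0,0,0],0,1]

```text
time: 42.3
position: [0.505, 0.1337, 0.1463]
tool_rot: [0.563, 0.824, 0.068, 0.025]
ft_force: [1.1, -0.1, -0.2]
grip_width: 0.0495
```

Run:
```python
from h import *
st(); print(robot.get_obs()['grip_width'])
```

```text
pos [0.505  0.1337 0.1463] tipdir [ 0.117  0.083 -0.99 ] yaw 111.5 q1,6 [-0.   -2.05]
0.049473432202442866
```

Call:
carry_out:
  steps:
    - [[0.3,-0.6,0],0,1]
    - [[0.3,-0.5,-0.8],0,1]
    - [[0,0,-1.2],0,1]
    - [[0,0,-1],0,1]
    - [[0,0,-0.5],0,1]
    - [[0,0,0],0,1]
    - [[0,0,0],0,1]

```text
time: 43.0
position: [0.5109, 0.1258, 0.1085]
tool_rot: [0.56, 0.825, 0.068, 0.024]
ft_force: [-0.2, 0.5, -0.3]
grip_width: 0.0495
```

Call:
carry_out:
  steps:
    - [[0,-0.3,-0.3],0,1]
    - [[0,0,-0.2],0,1]
    - [[0,0,0],0,1]
    - [[0,0,0],0,1]

```text
time: 43.4
position: [0.5115, 0.1227, 0.1039]
tool_rot: [0.56, 0.826, 0.068, 0.025]
ft_force: [-0.1, 0.3, -1.0]
grip_width: 0.0492
```

Run:
```python
from h import *
st(); print(robot.get_obs()['ft_force'])
```

```text
pos [0.5115 0.1227 0.1039] tipdir [ 0.118  0.084 -0.989] yaw 111.9 q1,6 [-0.03 -2.11]
[-0.1454506   0.28386927 -1.01563843]
```

1.4 mm above the seat; lower slightly, release, retreat.

Call:
carry_out:
  steps:
    - [[0,0,-0.2],0,1]
    - [[0,0,0],0,1]
    - [[0,0,0],0,0.41]
    - [[0,0,0],0,0.38]
    - [[0,0,0],0,0.3]
    - [[0,0,0],0,0.15]
    - [[0,0,0],0,0]
    - [[0,0,0],0,0]
    - [[0,0,0],0,0]

```text
time: 44.3
position: [0.5124, 0.1227, 0.1026]
tool_rot: [0.56, 0.825, 0.069, 0.026]
ft_force: [0.3, -1.0, 0.8]
grip_width: 0.0829
```

Call:
carry_out:
  steps:
    - [[0,0,1.5],0,0]
    - [[0,0,3],0,0]
    - [[0,0,4],0,0]
    - [[0,0,4],0,0]
    - [[0,3,2],0,0]
    - [[0,4.5,0],0,0]
    - [[0,4.5,0],0,0]
    - [[0,4.5,0],0,0]
    - [[0,4.5,0],0,0]
    - [[0,0,0],0,0]

```text
time: 45.3
position: [0.5116, 0.339, 0.2551]
tool_rot: [0.562, 0.823, 0.071, 0.027]
ft_force: [0.4, -0.4, 0.1]
grip_width: 0.0873
```

Run:
```python
from h import *
st()
s=grab('scene','sF.png'); t=grab('top','tF.png')
a=cv2.resize(s['pixels'][140:290,100:420],(800,375),interpolation=cv2.INTER_CUBIC)
b=cv2.resize(t['pixels'][245:335,230:440],(525,225),interpolation=cv2.INTER_CUBIC)
im=np.zeros((600,800,3),'uint8'); im[:375]=a; im[375:,:525]=b; cv2.imwrite('pics/final.png',im[:,:,::-1])
fs=lambda p:((np.array(proj(s,p))-(100,140))*2.5).round(0)
ft=lambda p:((np.array(proj(t,p))-(230,245))*2.5+(0,375)).round(0)
for n,p in dict(pan=(.509,.122,.048),beakrim=(.509,.122,.118),plate=(.495,-.128,.05),captop=(.495,-.128,.167),jar=(.502,-.003,.1),cylfoot=(.4886,-.2423,.0),cyltop=(.4886,-.2423,.165)).items(): print(n,fs(p),ft(p))
```

```text
pos [0.5116 0.339  0.2551] tipdir [ 0.125  0.087 -0.988] yaw 111.5 q1,6 [ 0.39 -1.57]
pan [644. 158.] [ 92. 461.]
beakrim [649. 100.] [ 85. 461.]
plate [371. 215.] [348. 469.]
captop [361. 114.] [360. 469.]
jar [510. 144.] [220. 465.]
cylfoot [246. 282.] [456. 471.]
cyltop [219. 144.] [488. 473.]
```

View pics/final.png

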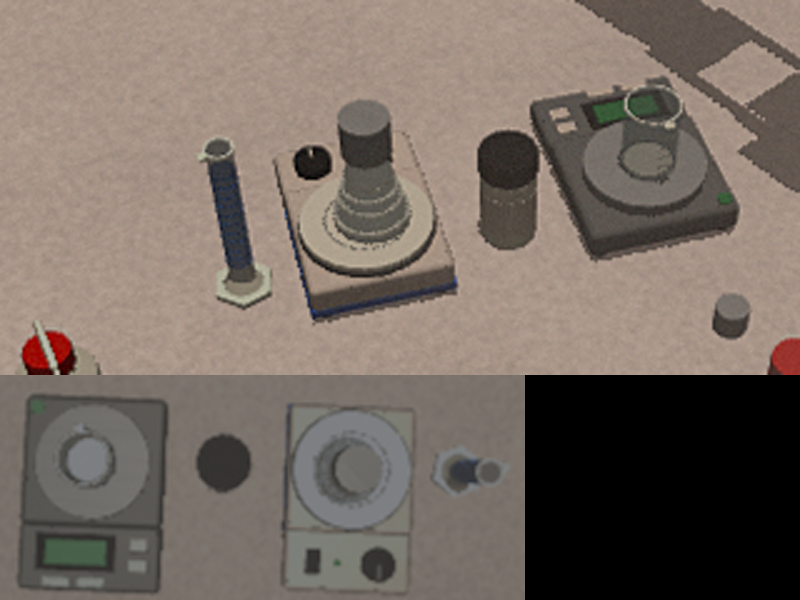

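All placed. In the top view the beaker rim is at (87,460) with the pan at (92,461), and the cap top at (358,468) against (360,469) predicted. Jar (224,463) and cylinder foot (457,471) are in line, and the robot is clear. Handing in.

```bash
python3 -c "
from h import *
print(robot.hand_in())"
```

```text
the job is handed in; nothing more can be done
None
```

The bench is set up and the job is handed in, at about 45 s of simulated time. I placed the pieces in this order: jar, cylinder, flask, cap, beaker. The hand-in reports no verdict, so the figures below come from my last camera views.

**Last checks (top and scene cameras):**

| Piece | Where it stands | Limit |
|---|---|---|
| Beaker | about 2 mm from the pan centre | 12 mm |
| Flask | about 3–5 mm from the plate centre | 12 mm |
| Cap | seated upright on the neck, within about 2–3 mm of where it should be by image | 8 mm |
| Jar | about 125 mm from both centres, on the line | 142 mm |
| Cylinder | about 112–116 mm from the plate centre, on the free side, on the line | 99–130 mm |

All five pieces look upright. The arm was clear of everything, and it never went near the blue-capped bottle, wash bottle or dishes.

**What disagreed or went wrong:**
- **Plate position:** my readings gave y between −0.128 and −0.132 m, so the plate-to-pan distance came out at 250–254 mm against the stated 250 mm.
- **Beaker position:** the first top-view estimate was about 15 mm off. The wrist camera corrected it before the grasp.
- **Tool tilt:** the tool drifted to about 0.15 rad by the end, and I could not command it back. The cylinder had to be set down a second time because of it.

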